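# Square up the rocking laser stand at the stone saw

## Robot

A 6-joint arm with a two-finger parallel gripper is mounted at the origin on the work surface. World frame = base frame: x ahead of the robot, y to its left, z up, the work surface at z = 0. Lengths are in mm, angles in rad, forces in N, time in s.
With the tool pointing down it reaches from about 225 to 725 mm from the base axis. Payload 3.1 kg.
Tool frame: the origin (TCP) lies midway between the tips of the shut fingers; the grasp point (between the pads) lies 19 mm behind it; y points along the fingers, x is the direction in which the jaws open and shut, and the axes are right-handed (so a half turn about y gives the same grasp; the last joint's range is limited). The gripper opens to 85 mm and grips with 20 to 120 N. Pads are 22 mm wide; open, the fingers measure 114 mm over their backs; the gripper's body (76 mm by 85 mm) begins 54 mm behind the grasp point. The pads swing forward as they close: fully open they stand 13 mm farther back than shut.
Start: joints at [1.119, 0.048, 0.099, 1.622, 0, 1.443], TCP at [167.047, 497.707, 231.312] pointing down, gripper open.
Joint ranges: [-2.91, 2.91], [-0.99, 1.94], [-1.21, 1.42], [-2.12, 2.29], [-1.49, 1.47], [-3.14, 3.14]. Speed limits (rad/s): [2.79, 2.79, 3.14, 3.14, 3.14, 3.14].

## Interface

Orientations are given as a rotation vector (axis times angle).
In Python, from cell import arm gives the robot as it stands.
- The arm moves only by the tool play_rows, never from a script. Its argument "moves" is text: rows parted by semicolons, each of 5 numbers parted by spaces: the shift along the tool's x, y, z in mm, then the turn about the tool's y in rad, then the opening, from 0 (shut) to 1 (fully open). A call has 1 to 20 rows; each row is the pose to reach, as a shift and turn from the pose commanded when the call began, along the tool's axes at that moment; what a row does not reach only later rows make up. A row lasts 1/8 s, in which the tool goes at most 62.5 mm and 10.7 degrees, less where a joint would pass 70% of its speed; a pose out of reach is approached as far as the arm can. A call with a gripper value outside its range is refused whole. The fingers move at their own pace and stop on an object; "newtons" is the grip in N (left out, the last holds). Time passes only in rows, so rows that repeat a pose let the fingers close. It gives the time, the measured TCP pose, the force and the opening at its end, in the units of the state.
- arm.state(): the state, without advancing time (a new reading comes with each control period).
- arm.capture(name): name is "side" or "top"; returns the picture (400x640x3 uint8, red, green, blue); there is no depth.
- arm.camera_model(name): a dict with "mtx" (3x3 intrinsics, pixels), "k1" (the pictures are not rectified: a ray, as slopes to the right and down, at radius r is drawn at 1 + k1 r^2 times it, then the intrinsics apply), "R" (3x3) and "t" (3): a world point X has camera coordinates R X + t. Camera axes: x right, y down, z forward; pixel columns grow to the right and rows downward; lengths in mm; the calibration is good to about 2 mm. A picture is of the moment at which its call begins. camera_model takes no time and is no camera call.
- arm.close_job(): hands the job in, once; it reports no verdict.
The state is a dict: "clock": time; "qpos": joint angles; "dq": joint speeds; "effort": joint torques, N m; "ee_pos": TCP position; "tool_rot": TCP orientation; "ft_force": force on the tool from outside, world axes, zero at the start; "wrist_torque": the same for the moment, N m; "width": finger opening in mm.
Only numpy, scipy, OpenCV 4.12 (cv2) and the standard library are available. Lean on these libraries where they do the work, as an engineer would, in place of code of your own. Each camera call takes 0.05 s, during which the arm holds its last target.

## Task

The laser level on the orange four-footed stand rocks, because it stands skewed with feet on top of the yellow guide strip of its deck. Turn that stand on the spot, about an eighth of a turn, until it sits square astride the strip with all four feet down on the metal deck, over the middle of the deck, and let go. Keep it low over the deck while turning, and leave the blue stand, which is already steady, alone.

Things in the scene. Friction and masses are not known exactly. Their poses are not given: they have to be found in the camera images.
- orange_head (a point): Centre of the grey laser head on the ORANGE-legged stand (loose, 0.4 to 0.65 kg): box 56 mm along x, 36 along y (grip across y), 48 tall, its top free; black lens sticks out 8 mm at +x. Axes are the stand's: x to the lens, z up. This point is 90 mm above the undersides of the four round rubber feet (radius 9) at x = +-50, y = +-50 mm; 52 mm square hub below the head. Leans about 6 degrees at first.
- deck_a: Fixed deck under the ORANGE stand: aluminium plate with dark holes, 210 x 210 x 15 mm. Origin: centre of its underside, on the bench; its top is 15 mm higher. The yellow guide strip, 36 mm wide, runs 200 mm along the deck's x through its middle, 8 mm above the plate. Quarter turns of the stand are alike: lens along or across the strip, either way, is square.
- blue_head (a point): The same point on the BLUE-legged stand, alike in all sizes, steady on a deck of its own like the first (the two decks may be swapped left and right). Not to be moved.
Mind the look-alikes: they are no part of the job. What is shaped like the part that bears orange_head but pink or purple is not meant.

How it is judged (in metres and radians):
At the end, for the whole second after the job is handed in: The orange stand is upright within 2 degrees, all four feet down on the metal of its deck (head centre 100 to 107.5 mm above the deck's underside), within 22 mm of the deck's middle, square to the strip within 12.6 degrees; the blue stand is within 15 mm of its start (angle between orange_head's own z axis and vertical below 0.035 rad and z of orange_head in the frame of deck_a between 0.1 and 0.1075 m and horizontal distance between orange_head and deck_a below 0.022 m and (angle between the x axis of orange_head and the x axis of deck_a, either way round below 0.22 rad or angle between the x axis of orange_head and the y axis of deck_a, either way round below 0.22 rad) and distance of blue_head from where it was at the start of the episode below 0.015 m); the robot touches nothing.
It fails at once if the orange stand is lifted high: its head centre more than 190 mm above the bench (feet about 85 mm off the deck) (height (world z) of orange_head above 0.19 m).
It fails at once if the orange stand is tipped over by more than 35 degrees (angle between orange_head's own z axis and vertical above 0.61 rad).
It fails at once if the blue stand is disturbed: its head moves by more than 15 mm (distance of blue_head from where it was at the start of the episode above 0.015 m).
It also fails if it takes over 32 s, if anything falls off the work surface, if the arm or the gripper's body presses on something with over 40 N, if the wrist force passes 120 N, or if a joint passes its speed limit or range.

## Working session

There is one attempt and no reset: what is moved stays moved. The work goes in short steps, Python scripts to look and compute and a tool call to move; the robot and the scene stay as the last step left them, time stands still between calls to the robot, and variables do not carry over. Pictures are saved under pics/ and viewed, and the job is handed in when it is done.

Besides the shell and the picture viewer there is one more tool, called by a JSON object that holds its "op" and its "data", one argument or row to a line. play_rows: Moves the arm, as the interface text tells. Its arguments: {"type":"object","properties":{"moves":{"type":"string"},"newtons":{"type":"number"}},"required":["moves"]}

```bash
mkdir -p pics; ls; python3 - <<'E'
from cell import arm
import cv2
print(arm.state())
for n in("side","top"):
    cv2.imwrite(f"pics/{n}0.png",arm.capture(n)[:,:,::-1]); print(n,arm.camera_model(n))
E
```

```text
pics
{'clock': 0.0, 'qpos': array([1.11922507e+00, 4.87824965e-02, 9.75743530e-02, 1.62201301e+00,
       1.27358802e-05, 1.44302181e+00]), 'dq': array([ 0.00078631, -0.00074203, -0.00065867,  0.00011655,  0.00064793,
       -0.00110284]), 'effort': array([-2.30281685e-04, -3.38782382e+01,  3.20015287e+01,  2.02283700e-02,
       -1.50906276e-04, -7.89496468e-09]), 'ee_pos': array([166.75953018, 497.15404337, 230.08889618]), 'tool_rot': array([-1.34633191, -0.96583662,  0.96938137]), 'ft_force': array([-0.02136341, -0.03752845,  0.43219527]), 'wrist_torque': array([-0.00920479,  0.04265093, -0.01995591]), 'width': 85.11507451558211}
side {'mtx': array([[420.70786122,   0.        , 316.275417  ],
       [  0.        , 420.70786122, 201.12703354],
       [  0.        ,   0.        ,   1.        ]]), 'k1': -0.11191960947629609, 'R': array([[ 0.92069559, -0.38972068, -0.02091454],
       [-0.2120097 , -0.45443179, -0.86518416],
       [ 0.32767593,  0.80100533, -0.50101791]]), 't': array([-390.06574629,  181.92339571,  892.58799402])}
top {'mtx': array([[475.52622182,   0.        , 317.14258091],
       [  0.        , 475.52622182, 195.79400443],
       [  0.        ,   0.        ,   1.        ]]), 'k1': -0.1417388657505427, 'R': array([[-1.47072707e-03, -9.99761143e-01,  2.18058218e-02],
       [-9.98587443e-01,  3.10133956e-04, -5.31321277e-02],
       [ 5.31126740e-02, -2.18531627e-02, -9.98349379e-01]]), 't': array([  23.23697414,  444.5150298 , 1219.95502138])}
```

View pics/side0.png

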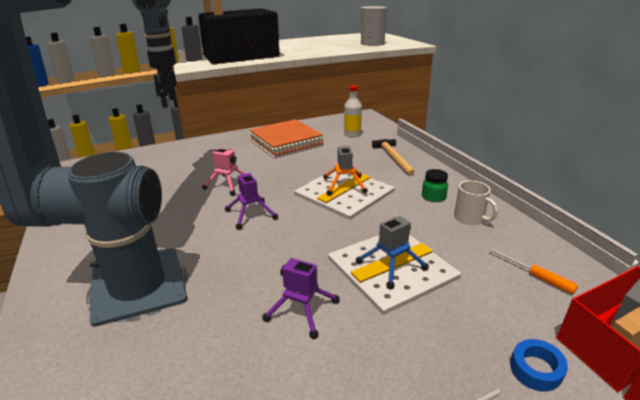

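View pics/top0.png

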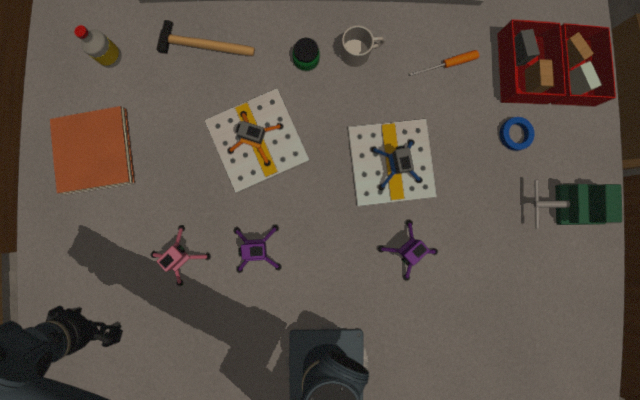

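Candidates in the top view: orange-legged (252,133) on a deck, pink (172,258), purple (257,250) and (410,250), blue (402,160). The orange one on the deck with feet on the strip fits. I'll confirm it in enlarged crops.

```bash
python3 - <<'E'
import cv2
a=cv2.imread("pics/top0.png")[80:200,190:320]; cv2.imwrite("pics/topc.png",cv2.resize(a,None,fx=5,fy=5,interpolation=cv2.INTER_CUBIC)[:600])
a=cv2.imread("pics/side0.png")[135:225,285:405]; cv2.imwrite("pics/sidec.png",cv2.resize(a,None,fx=6,fy=6,interpolation=cv2.INTER_CUBIC))
E
```

```text
(no output)
```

View pics/topc.png

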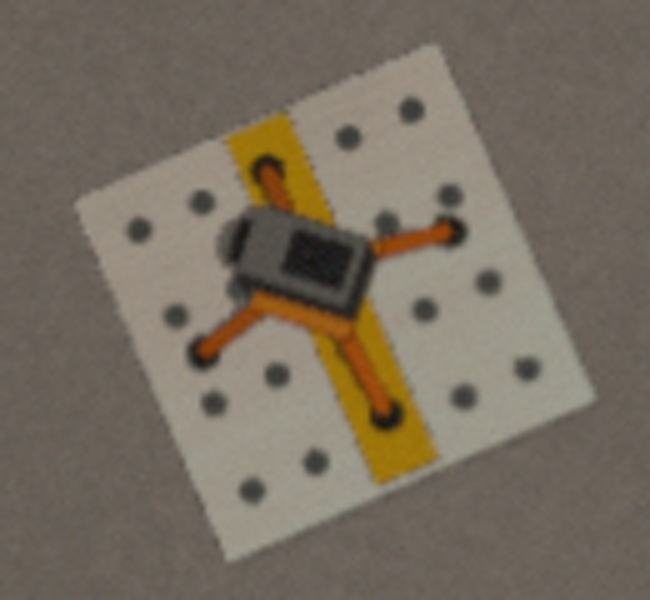

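View pics/sidec.png

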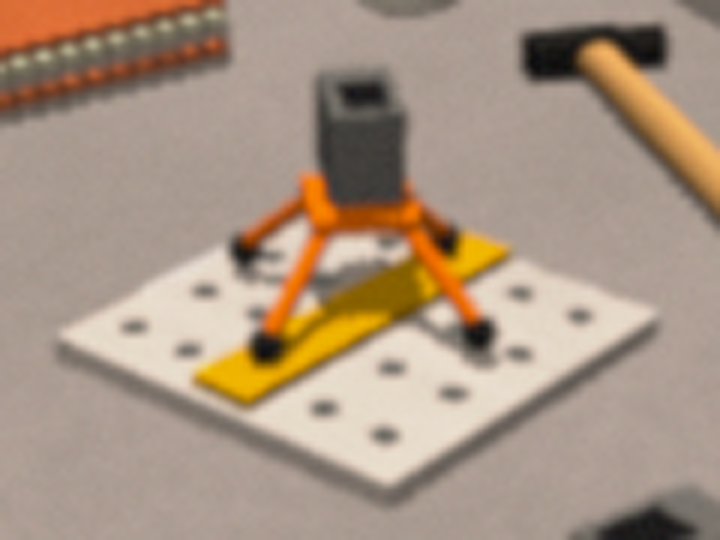

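Confirmed: orange legs and grey head, with two opposite feet on the yellow strip (crop (268,168) and (385,414)) and the other two over the plate. Next I fit the poses.

```bash
cat > h.py <<'E'
import numpy as np, cv2
from scipy.optimize import least_squares
from scipy.spatial.transform import Rotation as Ro
from cell import arm
def proj(n,X):
    m=arm.camera_model(n); c=np.atleast_2d(X)@m["R"].T+m["t"]; s=c[:,:2]/c[:,2:]
    s=s*(1+m["k1"]*(s**2).sum(1))[:,None]; M=m["mtx"]
    return s*[M[0,0],M[1,1]]+M[:2,2]
def crop2pix(p,o,f): return (np.array(p,float)+.5)/f-.5+o
def fitdeck(p):  # 4 corners at z=15, order: +x -y.. cyc
    L=105*np.array([[1,-1],[-1,-1],[-1,1],[1,1]])
    def X(q):
        c,s=np.cos(q[2]),np.sin(q[2]); return np.c_[L@np.array([[c,s],[-s,c]])+q[:2],np.full(4,15.)]
    r=least_squares(lambda q:(proj("top",X(q))-p).ravel(),[500,150,0.4]); return r.x,np.abs(r.fun).max()
FEET=np.array([[50,50,-81],[50,-50,-81],[-50,-50,-81],[-50,50,-81]],float)
TOPC=np.array([[28,-18,24],[-28,-18,24],[-28,18,24],[28,18,24]],float)
def fitst(obs,q0):  # obs list (cam, body pts, pix)
    def f(q):
        R=Ro.from_rotvec(q[3:]).as_matrix()
        return np.concatenate([(proj(n,B@R.T+q[:3])-p).ravel() for n,B,p in obs])
    r=least_squares(f,q0,x_scale=[10]*3+[.1]*3,loss="soft_l1"); return r.x,f(r.x)
E
python3 - <<'E'
from h import *
o=(190,80)
d,e=fitdeck(crop2pix([(435,43),(597,398),(230,562),(75,203)],o,5)); print("deck",d,e)
obs=[("top",FEET,crop2pix([(203,352),(268,168),(453,230),(385,414)],o,5)),
("side",FEET,crop2pix([(245,250),(447,240),(480,333),(265,347)],(285,135),6)),
("top",TOPC[:2],crop2pix([(255,207),(375,240)],o,5))]
q,r=fitst(obs,[d[0],d[1],110,0,0,1.4]); print(q,r.reshape(-1,2).round(1))
R=Ro.from_rotvec(q[3:]).as_matrix(); print(R, "yaw",np.arctan2(R[1,0],R[0,0]),"tilt",np.degrees(np.arccos(R[2,2])))
print("feet z",(FEET@R.T+q[:3]).round(1))
s=arm.state();print(Ro.from_rotvec(s["tool_rot"]).as_matrix().round(3))
E
```

```text
deck [5.91206242e+02 1.81188948e+02 4.22325146e-01] 0.822554615273333
[ 5.90447965e+02  1.83390179e+02  1.10813978e+02 -1.38068891e-02
 -1.57353946e-02  1.23950036e+00] [[-0.   0.2]
 [-0.1  0.7]
 [-0.6  0.6]
 [ 0.2  0.3]
 [ 0.8  0.1]
 [ 0.2 -0.5]
 [ 0.3 -0. ]
 [ 0.6  0.1]
 [ 0.7 -0.6]
 [-0.9  0.3]]
[[ 0.32518536 -0.94544883 -0.01951924]
 [ 0.94563965  0.32521038  0.00196713]
 [ 0.00448804 -0.01909785  0.99980755]] yaw 1.239585131452457 tilt 1.1241069944047544
feet z [[561.  246.8  29.1]
 [655.6 214.3  31. ]
 [623.  119.7  30.6]
 [528.5 152.2  28.7]]
[[ 0.318 -0.001 -0.948]
 [ 0.948 -0.002  0.318]
 [-0.002 -1.     0.   ]]
```

```bash
python3 - <<'E'
from h import *
o=(190,80)
obs=[("top",FEET,crop2pix([(203,352),(268,168),(453,230),(385,414)],o,5)),
("side",FEET,crop2pix([(245,250),(447,240),(480,333),(265,347)],(285,135),6)),
("top",TOPC[:2],crop2pix([(255,207),(375,240)],o,5))]
for t in (-6,0,6):
  def mk(q): # tilt about body diagonal (1,-1,0)
    return (Ro.from_euler("z",q[3])*Ro.from_rotvec(np.radians(t)*np.array([1,-1,0])/2**.5)).as_matrix()
  f=lambda q:np.concatenate([(proj(n,B@mk(q).T+q[:3])-p).ravel() for n,B,p in obs])
  r=least_squares(f,[590,183,110,1.24],x_scale=[10,10,10,.1])
  print(t,r.x.round(3),r.cost,"lean dir body",mk(r.x).T[:, :].round(2)[2]); print((FEET@mk(r.x).T+r.x[:3])[:,2].round(1))
  im=cv2.imread("pics/side0.png")
  im=cv2.resize(im[135:225,285:405],None,fx=6,fy=6,interpolation=cv2.INTER_CUBIC)
  B=np.vstack([TOPC,TOPC*[1,1,-1]]); P=(proj("side",B@mk(r.x).T+r.x[:3])-[285,135]+.5)*6
  for i in range(4):
    for a,b in((i,(i+1)%4),(i,i+4)): cv2.line(im,tuple(P[a].astype(int)),tuple(P[b].astype(int)),(0,255,0),1)
  it=cv2.resize(cv2.imread("pics/top0.png")[80:200,190:320],None,fx=5,fy=5,interpolation=cv2.INTER_CUBIC)
  P=(proj("top",B@mk(r.x).T+r.x[:3])-[190,80]+.5)*5
  for i in range(4):
    for a,b in((i,(i+1)%4),(i,i+4)): cv2.line(it,tuple(P[a].astype(int)),tuple(P[b].astype(int)),(0,255,0),1)
  w=np.hstack([im[20:300,200:500],it[150:430,180:480]]); cv2.imwrite(f"pics/hyp{t}.png",w)
ims=[cv2.imread(f"pics/hyp{t}.png") for t in(-6,6)]
cv2.imwrite("pics/hyp.png",np.vstack(ims))
E
```

```text
-6 [588.363 187.494 112.049   1.221] 19.376340126125697 lean dir body [-0.04  0.09  0.99]
[24.1 31.5 38.9 31.5]
0 [591.48  183.171 110.885   1.242] 3.0544479322798326 lean dir body [0. 0. 1.]
[29.9 29.9 29.9 29.9]
6 [594.938 178.966 108.662   1.264] 26.554898764347797 lean dir body [ 0.05 -0.09  0.99]
[35.5 28.1 20.7 28.1]
```

View pics/hyp.png

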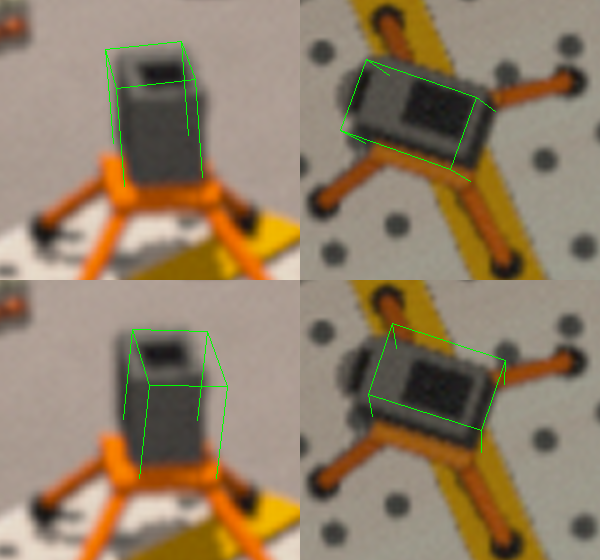

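{"op": "play_rows", "data": {
  "moves": "-163 20 -502 -1.57 1;-163 20 -502 -1.57 1;-163 20 -502 -1.57 1;-163 20 -502 -1.57 1;-163 20 -502 -1.57 1;-163 20 -502 -1.57 1;-163 20 -502 -1.57 1;-163 20 -502 -1.57 1;-163 20 -502 -1.57 1;-163 20 -502 -1.57 1;-163 20 -502 -1.57 1;-163 20 -502 -1.57 1;-163 20 -502 -1.57 1",
  "newtons": 40
}}

```text
clock: 1.72
ee_pos: [590.1, 184.8, 212.0]
tool_rot: [-0.334, -2.047, 2.047]
ft_force: [-0.6, 0.1, -0.1]
width: 85.8
```

```bash
python3 - <<'E'
from h import *
s=arm.state();print(s["clock"],s["qpos"].round(3),s["ee_pos"],Ro.from_rotvec(s["tool_rot"]).as_matrix().round(3),s["width"])
im=arm.capture("side")[:,:,::-1]; cv2.imwrite("pics/side1.png",im)
a=cv2.resize(im[105:225,285:405],None,fx=5,fy=5,interpolation=cv2.INTER_CUBIC); cv2.imwrite("pics/side1c.png",a)
im=arm.capture("top")[:,:,::-1]; cv2.imwrite("pics/top1.png",im)
E
```

```text
1.725 [ 0.195  0.293  0.338  1.615  0.    -1.053] [590.12767677 184.81413988 211.97704799] [[-0.948  0.    -0.317]
 [ 0.317  0.    -0.948]
 [-0.    -1.    -0.   ]] 85.80044285896086
```

View pics/side1c.png

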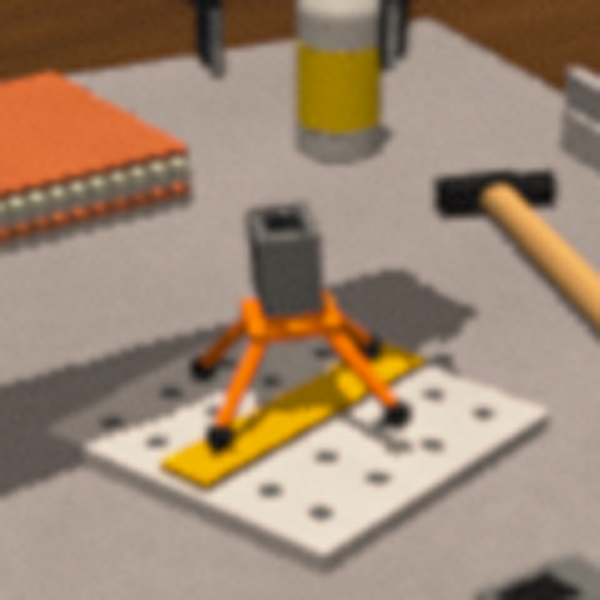

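View pics/top1.png

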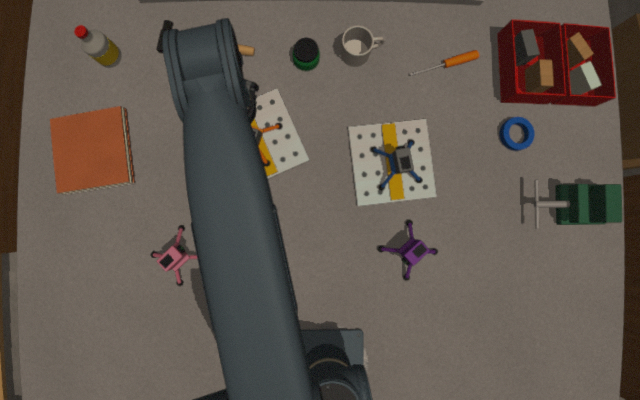

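The stand has now rocked: in the side crop the head leans left, towards foot (204,368), and foot (398,412) is raised off its shadow. The gripper hovers above it. I'll refit with that lean.

```bash
python3 - <<'E'
from h import *
o=(285,105)
obs=[("side",FEET,crop2pix([(204,368),(373,345),(398,412),(219,437)],o,5))]
def mk(q): return (Ro.from_euler("z",q[3])*Ro.from_rotvec(np.radians(-6.4)*np.array([1,-1,0])/2**.5)).as_matrix()
f=lambda q:np.r_[np.concatenate([(proj(n,B@mk(q).T+q[:3])-p).ravel() for n,B,p in obs]),(q[2]-112)/2]
r=least_squares(f,[590,183,110,1.24],x_scale=[10,10,10,.1]);q=r.x
print(q,r.fun.round(1));print((FEET@mk(q).T+q[:3]).round(0))
im=cv2.imread("pics/side1c.png");B=np.vstack([TOPC,TOPC*[1,1,-1]]); P=(proj("side",B@mk(q).T+q[:3])-o+.5)*5
for i in range(4):
    for a,b in((i,(i+1)%4),(i,i+4),(i+4,(i+1)%4+4)): cv2.line(im,tuple(P[a].astype(int)),tuple(P[b].astype(int)),(0,255,0),1)
cv2.imwrite("pics/ov1.png",im[150:500])
E
```

```text
[586.11198721 191.7547871  112.15222263   1.23770029] [ 0.3 -0.2 -0.5  0.4 -0.   0.3  0.2 -0.4  0.1]
[[559. 247.  24.]
 [654. 215.  32.]
 [621. 120.  40.]
 [526. 153.  32.]]
```

View pics/ov1.png

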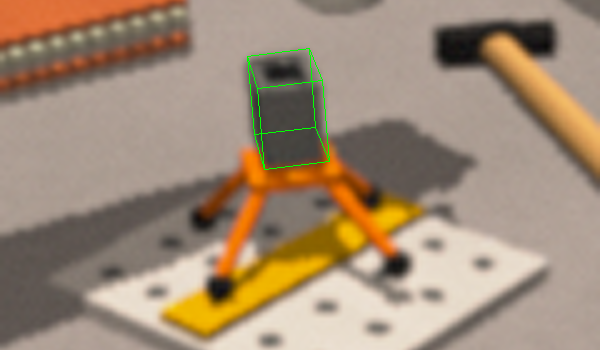

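{"op": "play_rows", "data": {
  "moves": "6 20 -5 0.01 1;6 60 -5 0.01 1;6 95 -5 0.01 1;6 116 -5 0.01 1;6 116 -5 0.01 1;6 116 -5 0.01 0.3;6 116 -5 0.01 0.2;6 116 -5 0.01 0.2;6 116 -5 0.01 0.2;6 116 -5 0.01 0.2;6 116 -5 0.01 0.2;6 116 -5 0.01 0.2",
  "newtons": 40
}}

```text
clock: 3.32
ee_pos: [588.5, 189.6, 97.6]
tool_rot: [-0.35, -2.041, 2.041]
ft_force: [-2.1, -2.1, 5.9]
width: 35.9
```

```bash
python3 - <<'E'
from h import *
s=arm.state();print(s["clock"],s["ee_pos"],s["ft_force"],s["width"])
im=arm.capture("side")[:,:,::-1]; cv2.imwrite("pics/side2c.png",cv2.resize(im[105:225,285:405],None,fx=5,fy=5,interpolation=cv2.INTER_CUBIC))
E
```

```text
3.325 [588.50744744 189.57541759  97.56674183] [-2.11348926 -2.10903509  5.88350961] 35.941850867072496
```

View pics/side2c.png

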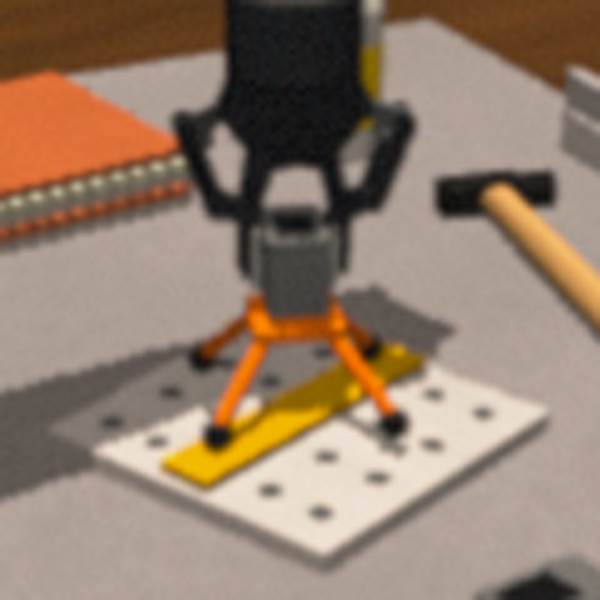

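Gripped with the head between the pads (width 35.9). Now a low lift, then the turn.

{"op": "play_rows", "data": {
  "moves": "0 -12 0 0 0.2;0 -25 0 0 0.2;0 -25 0 -0.15 0.2;0 -25 0 -0.3 0.2;0 -25 0 -0.45 0.2;0 -25 0 -0.6 0.2;0 -25 0 -0.755 0.2;0 -25 0 -0.755 0.2;0 -25 0 -0.755 0.2;0 -25 0 -0.755 0.2",
  "newtons": 60
}}

```text
clock: 4.62
ee_pos: [586.9, 190.1, 120.1]
tool_rot: [-0.424, 1.99, -1.99]
ft_force: [-0.7, 0.5, -5.8]
width: 35.0
```

```bash
python3 - <<'E'
from h import *
s=arm.state();print(s["clock"],s["ee_pos"],s["ft_force"],s["width"],Ro.from_rotvec(s["tool_rot"]).as_matrix().round(3))
im=arm.capture("side")[:,:,::-1]; cv2.imwrite("pics/side3c.png",cv2.resize(im[105:225,285:405],None,fx=5,fy=5,interpolation=cv2.INTER_CUBIC))
im=arm.capture("top")[:,:,::-1]; cv2.imwrite("pics/top3c.png",cv2.resize(im[80:200,190:320],None,fx=5,fy=5,interpolation=cv2.INTER_CUBIC))
E
```

```text
4.625 [586.85255449 190.14353885 120.10215096] [-0.74348626  0.51557766 -5.75858077] 34.99807453851813 [[-0.913 -0.001  0.407]
 [-0.407 -0.    -0.913]
 [ 0.    -1.    -0.   ]]
```

View pics/side3c.png

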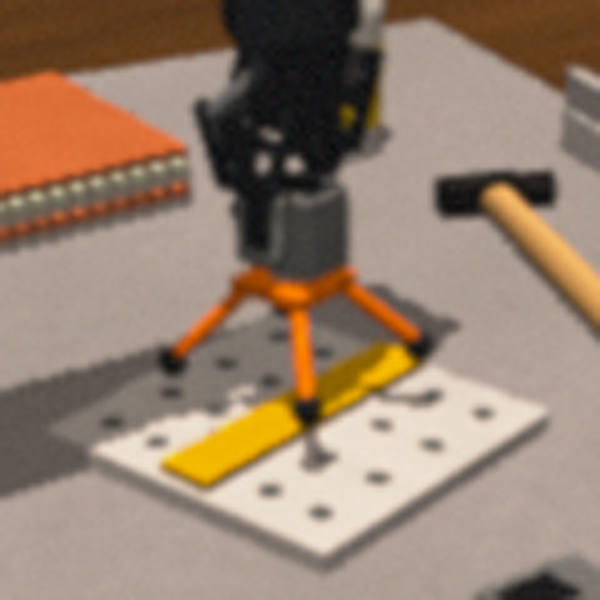

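View pics/top3c.png

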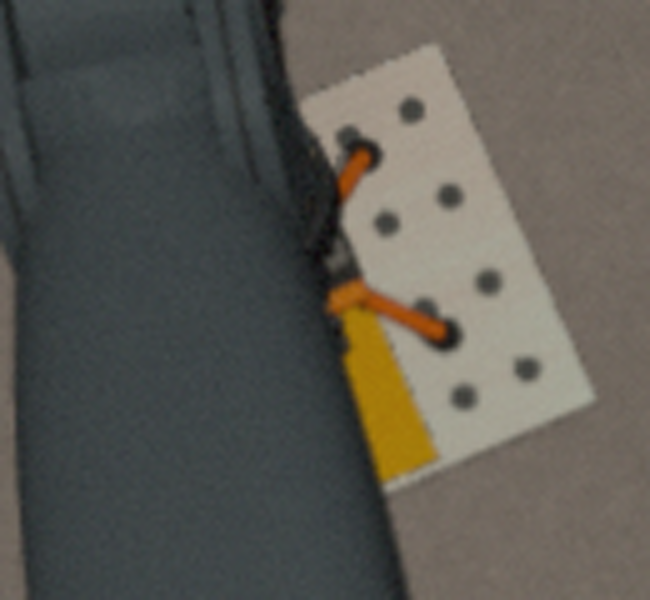

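```bash
python3 - <<'E'
from h import *
obs=[("side",FEET[[0,2,3]],crop2pix([(172,358),(424,345),(307,410)],(285,105),5)),("top",FEET[[2,3]],crop2pix([(368,155),(446,333)],(190,80),5))]
def mk(q): return Ro.from_euler("ZYX",[q[3],q[4],q[5]]).as_matrix()
f=lambda q:np.r_[np.concatenate([(proj(n,B@mk(q).T+q[:3])-p).ravel() for n,B,p in obs]),(q[2]-134)/4,q[5]/.02]
r=least_squares(f,[586,190,134,1.99,0,0],x_scale=[10,10,10,.1,.1,.1]);q=r.x
print(q,r.fun.round(1));print((FEET@mk(q).T+q[:3]).round(0), (FEET.mean(0)@mk(q).T+q[:3]).round(0))
E
```

```text
[ 5.90546481e+02  1.88167876e+02  1.35009175e+02  1.98097935e+00
  2.67723991e-02 -3.34986623e-03] [ 0.9  0.1 -0.5  0.3  0.6 -0.3 -0.1  0.3 -0.2  0.5  0.3 -0.2]
[[526. 212.  53.]
 [618. 252.  53.]
 [657. 160.  56.]
 [566. 121.  55.]] [592. 186.  54.]
```

{"op": "play_rows", "data": {
  "moves": "1 0 6 0 0.2;1 12 6 0 0.2;1 20 6 0 0.2;1 23 6 0 0.2;1 23 6 0 0.2;1 23 6 0 0.2"
}}

```text
clock: 5.48
ee_pos: [588.7, 184.3, 97.6]
tool_rot: [-0.424, 1.989, -1.989]
ft_force: [0.7, 0.3, -4.9]
width: 35.7
```

{"op": "play_rows", "data": {
  "moves": "0 2 0 0 0.2;0 3 0 0 0.2;0 3 0 0 0.2"
}}

```text
clock: 5.85
ee_pos: [588.5, 184.2, 94.2]
tool_rot: [-0.425, 1.99, -1.99]
ft_force: [0.4, -0.9, -6.3]
width: 35.1
```

{"op": "play_rows", "data": {
  "moves": "0 1 0 0 0.2;0 2 0 0 0.2;0 2 0 0 0.2"
}}

```text
clock: 6.22
ee_pos: [588.6, 184.2, 92.3]
tool_rot: [-0.424, 1.99, -1.989]
ft_force: [0.1, 0.4, -6.1]
width: 35.4
```

```bash
python3 - <<'E'
from h import *
im=arm.capture("side")[:,:,::-1]; cv2.imwrite("pics/side4c.png",cv2.resize(im[105:225,285:405],None,fx=5,fy=5,interpolation=cv2.INTER_CUBIC))
E
```

```text
(no output)
```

View pics/side4c.png

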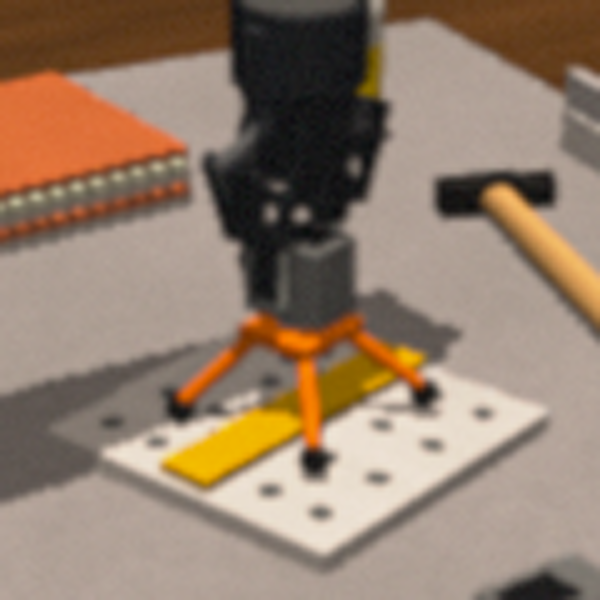

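The feet are almost down: the near foot at (313,460) is nearly on its shadow. I'll lower on, watching the force.

{"op": "play_rows", "data": {
  "moves": "0 1 0 0 0.2;0 2 0 0 0.2;0 2 0 0 0.2"
}}

```text
clock: 6.65
ee_pos: [588.8, 184.1, 91.7]
tool_rot: [-0.423, 1.989, -1.989]
ft_force: [-0.6, -1.0, 1.9]
width: 35.1
```

Contact: Fz went from −6 to +2. Press slightly further, release and retreat straight up.

{"op": "play_rows", "data": {
  "moves": "0 1 0 0 0.2;0 1 0 0 0.4;0 1 0 0 0.7;0 1 0 0 1;0 1 0 0 1;0 1 0 0 1;0 1 0 0 1;0 -20 0 0 1;0 -60 0 0 1;0 -120 0 0 1;0 -160 0 0 1;0 -160 0 0 1"
}}

```text
clock: 8.15
ee_pos: [590.8, 184.7, 255.9]
tool_rot: [-0.414, 1.985, -1.986]
ft_force: [1.4, 0.1, 0.4]
width: 85.3
```

```bash
python3 - <<'E'
from h import *
s=arm.state();print(s["clock"],s["ee_pos"],s["width"],Ro.from_rotvec(s["tool_rot"]).as_matrix().round(2))
im=arm.capture("side")[:,:,::-1]; cv2.imwrite("pics/side5c.png",cv2.resize(im[105:225,285:405],None,fx=5,fy=5,interpolation=cv2.INTER_CUBIC))
E
```

```text
8.15 [590.77762111 184.6835617  255.86209673] 85.28418939035886 [[-0.91  0.01  0.41]
 [-0.41  0.   -0.91]
 [-0.01 -1.    0.  ]]
```

View pics/side5c.png

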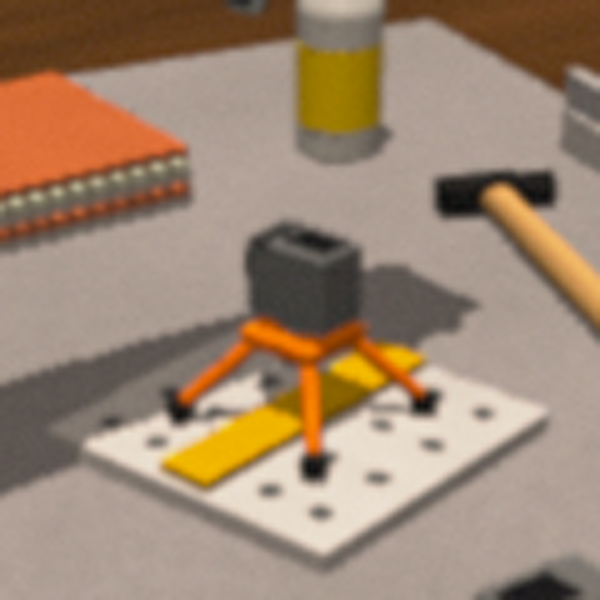

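The stand is down, astride the strip, with feet at (180,410), (313,466) and (424,402). I'll move the arm aside for a top-view check.

{"op": "play_rows", "data": {
  "moves": "0 -20 -60 0 1;0 -20 -120 0 1;0 -20 -180 0 1;0 -20 -240 0 1;0 -20 -270 0 1;0 -20 -270 0 1;0 -20 -270 0 1;0 -20 -270 0 1"
}}

```text
clock: 9.2
ee_pos: [479.0, 429.4, 269.8]
tool_rot: [-0.424, 1.99, -1.992]
ft_force: [-0.5, -0.7, 0.8]
width: 85.4
```

```bash
python3 - <<'E'
from h import *
im=arm.capture("top")[:,:,::-1]; cv2.imwrite("pics/top6.png",im); cv2.imwrite("pics/top6c.png",cv2.resize(im[80:200,190:320],None,fx=5,fy=5,interpolation=cv2.INTER_CUBIC))
a=cv2.imread("pics/top0.png")[110:215,340:445]; print("blue diff",np.abs(a.astype(int)-im[110:215,340:445]).mean(), cv2.phaseCorrelate(a[:,:,1].astype(np.float32),im[110:215,340:445,1].astype(np.float32)))
E
```

```text
blue diff 6.982554799697657 ((0.0020249023983112124, 0.019140816735244925), 1.029260893744533)
```

View pics/top6c.png

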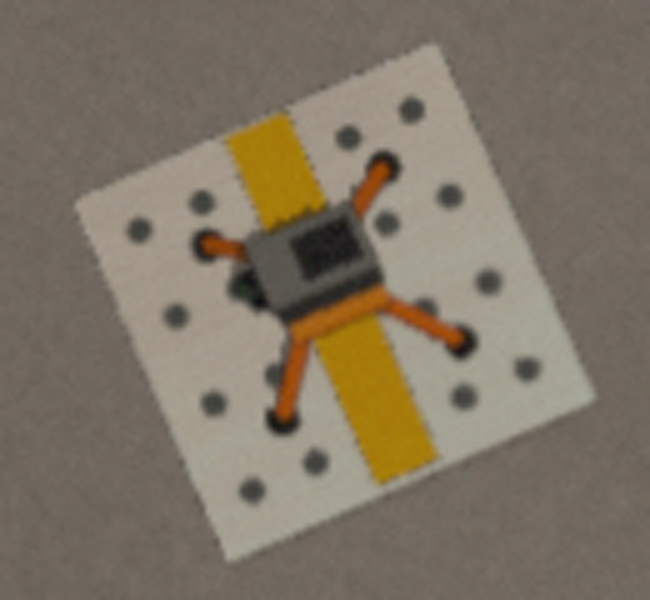

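The top crop shows the stand square astride the strip, with feet at (208,245), (384,165), (460,341) and (283,419), all on bare plate. A final pose check, then hand in.

```bash
python3 - <<'E'
from h import *
d,_=fitdeck(crop2pix([(435,43),(597,398),(230,562),(75,203)],(190,80),5))
obs=[("top",FEET[[1,2,3,0]],crop2pix([(208,245),(384,165),(460,341),(283,419)],(190,80),5)),
("side",FEET[[0,2,3]],crop2pix([(180,410),(424,402),(313,466)],(285,105),5))]
# cyclic: x toward lens (left). left-up=(+,-), right-up=(-,-), right-down=(-,+), left-down=(+,+)
q,r=fitst(obs,[590,185,105,0,0,2.0]); R=Ro.from_rotvec(q[3:]).as_matrix()
yaw=np.arctan2(R[1,0],R[0,0]); print(q[:3],"off",np.hypot(*(q[:2]-d[:2])),"rel yaw deg",np.degrees(yaw-d[2]),"tilt",np.degrees(np.arccos(R[2,2])),abs(r).max())
E
```

```text
[592.64448023 181.04254673 102.65823983] off 1.4456700627116528 rel yaw deg 89.40559417484121 tilt 0.33836894188537847 0.7207137023684993
```

```bash
python3 -c "
from cell import arm
print(arm.close_job())"
```

```text
the job is handed in; nothing more can be done
None
```

I gripped the orange stand by its head, lifted it about 23 mm and turned it about 43°. I then set it down square astride the strip, let go, moved the arm clear and handed the job in at about 9 s.

| Last check (from the images) | Measured | Allowed |
|---|---|---|
| Offset from the deck's middle | about 1.4 mm | 22 mm |
| Square to the strip | within about 0.6° | 12.6° |
| Tilt | about 0.3° | 2° |
| Head height above the deck's underside | about 103 mm | 100 to 107.5 mm |
| Blue stand shift (top view) | about 0.02 px | 15 mm |

- **Head height:** the fit gave 102.7 mm, against 105 mm for a stand fully down. That is within the calibration error, and all four feet show on bare plate.
- **A check that disagreed:** the first pictures showed the stand almost upright, not leaning 6°. It had rocked over by the second look, so I measured it again with that lean before gripping.

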